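# Load a row of mounted specimens into the magazine

## Robot

A 6-joint arm with a two-finger parallel gripper is mounted at the origin on a cart in front of the work surface, level with it; the furniture and walls round the work are solid. World frame = base frame: x ahead of the robot, y to its left, z up, the work surface at z = 0. Lengths are in m, angles in degrees, forces in N, time in s.
With the tool pointing down it reaches from about 0.4 to 0.825 m from the base axis. Payload 7 kg.
Tool frame: the origin (TCP) lies at the very end of the fingers, on their centre line; the grasp point (between the pads) lies 19 mm behind it; x points along the fingers, z is the direction in which the jaws open and shut, and the axes are right-handed (so a half turn about x gives the same grasp; the last joint's range is limited). The gripper opens to 88 mm and grips with 3 to 60 N. Pads are 19 mm wide; open, the fingers measure 130 mm over their backs; the gripper's body (78 mm by 193 mm) begins 47 mm behind the grasp point.
Start: joints at [-59.066, 20.546, 0.682, 0, -70.136, -16.507], TCP at [0.168, -0.654, 0.197] pointing down, gripper open.
Joint ranges: [-176.03, 176.03], [-82.01, 121.73], [-58.28, 71.71], [-173.87, 95.51], [-174.79, -0.11], [-173.66, 173.66]. Speed limits (degrees/s): [136.94, 136.94, 172.46, 180, 180, 180].

## Interface

Orientations are given as [roll, pitch, yaw] about the fixed x, y, z axes, in that order (R = Rz(yaw) Ry(pitch) Rx(roll)).
In Python, from plant import * gives the robot as it stands.
- The arm moves only by the tool arm_command, never from a script. Its argument "commands" is one flat list of numbers, 5 for each row, row after row: the shift along the tool's x, y, z in mm, then the turn about the tool's x in degrees, then the opening in per cent of the stroke, from 0 (shut) to 100 (fully open). A call has 1 to 5 rows; each row shifts and turns the pose as measured when the row begins, along the tool's axes as they then stand; what a row does not reach is not made up. A row lasts 1/8 s, in which the tool goes at most 62.5 mm and 10.7 degrees, less where a joint would pass 70% of its speed; a pose out of reach is approached as far as the arm can. A call is refused whole if a number of a shift passes 62.5 or a number of a turn 10.7, either way. A call with a gripper value outside its range is refused whole. The fingers move at their own pace and stop on an object; the grip force is fixed at half the most. Time passes only in rows, so rows that do not move let the fingers close. It gives the time, the measured TCP pose, the force and the opening at its end, in the units of the state.
- get_obs(): the state, without advancing time (a new reading comes with each control period).
- snapshot(name): name is "side" or "top" or "wrist"; returns a dict with "frame" (480x640x3 uint8, blue, green, red), "fov_y" (degrees; the focal length in pixels is half the picture's height over the tangent of half this angle, whatever the lens; pixels are square), "cx", "cy" (the principal point, pixels), "world_to_cam" (4x4, takes a point from world to camera coordinates). Camera axes: x right, y up, looking along -z (the intrinsics and any distortion apply to the point x, -y, -z); pixel columns grow to the right and rows downward; lengths in m; the calibration is good to about 2 mm. A picture is of the moment at which its call begins. There is no depth.
- close_job(): hands the job in, once; it reports no verdict.
The state is a dict: "clock": time; "joint_pos": joint angles; "qvel": joint speeds; "tau": joint torques, N m; "tool_pos": TCP position; "orientation": TCP orientation; "force": force on the tool from outside, world axes, zero at the start; "moment": the same for the moment, N m; "opening": finger opening in m.
Only numpy, scipy, OpenCV 4.12 (cv2) and the standard library are available. Lean on these libraries where they do the work, as an engineer would, in place of code of your own. Each camera call takes 0.05 s, during which the arm holds its last target. There are 200 camera calls.

## Task

Set the stray 30 mm specimen from the bench upright on the magazine's deck, at the tail end of the row of three, in line and close behind it. Then push all four together as one straight row into the channel until they press firmly, at about 10 N and never as much as 18 N, on the sprung end stop hidden under the cover, and leave them there upright, closed up and in line. Leave the loupe, the mould cup and the marker alone.

Things in the scene. Friction and masses are not known exactly. Their poses are not given: they have to be found in the camera images.
- magazine: Fixed aluminium specimen magazine, 305 x 84 mm. Origin: at bench height under the middle of the channel mouth; +x is the loading direction, y across, z up. A flat base plate 6 mm thick runs from x = -175 to +130 mm; up to x = -18 mm it is an open deck without sides, beyond that the channel. With the row home the last specimen stays outside, its centre at x = -40 to -10 mm.
- mouth (a point): Middle of the channel mouth, on top of the 6 mm plate. Axes as the magazine's. From here on the channel is 33 mm wide between rails 9 mm thick and 25 mm high; the 18 mm before it is a flared lead-in, about 53 mm wide at its outer end, its lips reaching 33 mm to either side of the centre line.
- cover (a point): Middle of the near edge of the flat cover, on its top, 35 mm above the bench, 22 mm past the mouth. The cover's underside is 25 mm above the plate. It hides a sprung rubber end stop, clamped anew each time with its face 65 to 85 mm past the mouth: not reported, find it by feel. It yields from zero force by 1 mm per newton. Sliding four specimens takes only 1 to 3 N.
- lead: First specimen of the row, nearest the channel: round black resin mount, 30 mm diameter, 21 mm high, about 50 g, polished metal in its top. Origin: centre of its underside. Starts in the flare just before the mouth (magazine x about -14 mm), nearly on the centre line.
- mid: Second specimen of the row: like the first but green, 30 mm diameter, 23 mm high, about 35 mm (centre to centre) behind it, up to 3 mm off the centre line. Origin: centre of its underside.
- tail: Third and hindmost specimen of the row at the start: 30 mm diameter, 22 mm high, about 35 mm behind the second, up to 3 mm off the centre line. Origin: centre of its underside.
- stray: The stray specimen: round black resin mount, 30 mm diameter, 18 mm high, about 50 g, standing alone on the bench to the right of the magazine. Origin: centre of its underside. It shall become the fourth and last of the row.
- loupe: Bystander: black eyepiece loupe, 36 mm across, 42 mm high, standing to the left of the magazine. Origin: centre of its underside.
- mould_cup: Bystander: empty open round mould cup, 40 mm across, 28 mm high, standing on the right behind the stray specimen. Origin: centre of its underside.
- marker: Bystander: marker pen, 136 mm long, 18 mm thick, lying to the far left of the magazine. Origin: under its centre.
Not all that is in view belongs to the job. What is shaped like the stray but orange, pink or white is not meant.

How it is judged:
By the outcome, as a careful person would: the job done as asked, in the order asked, and still so for the second after the job is handed in, with the robot touching nothing.
It also fails if it takes over 72 s, if anything falls off the work surface, if the arm or the gripper's body presses on something with over 40 N, if the wrist force passes 120 N, or if a joint passes its speed limit or range.

## Working session

There is one attempt and no reset: what is moved stays moved. The work goes in short steps, Python scripts to look and compute and a tool call to move; the robot and the scene stay as the last step left them, time stands still between calls to the robot, and variables do not carry over. Pictures are saved under pics/ and viewed, about 8 in all and at most 12, crops included, and the job is handed in when it is done.

Besides the shell and the picture viewer there is one more tool, called by a JSON object that holds its "api" and its "payload", one argument or row to a line. arm_command: Moves the arm, as the interface text tells. Its arguments: {"type":"object","properties":{"commands":{"type":"array"}},"required":["commands"]}

```bash
ls; mkdir -p pics
cat > h.py <<'E'
from plant import *
import numpy as np, cv2
def snap(n,f=None):
    s=snapshot(n)
    if f: cv2.imwrite('pics/'+f,s['frame'])
    return s
def K(s):
    f=240/np.tan(np.radians(s['fov_y']/2)); return f
def ray(s,u,v,z):
    f=K(s); M=np.array(s['world_to_cam']); R=M[:3,:3];t=M[:3,3]
    d=R.T@np.array([(u-s['cx'])/f,-(v-s['cy'])/f,-1]); o=-R.T@t
    return (o+d*(z-o[2])/d[2])
def proj(s,p):
    f=K(s); c=np.array(s['world_to_cam'])@np.append(p,1)
    return s['cx']+f*c[0]/-c[2], s['cy']-f*c[1]/-c[2]
E
python3 - <<'E'
from h import *
import pickle
print(get_obs())
for n in ('top','side','wrist'):
    s=snap(n,n+'0.png'); pickle.dump(s,open(n+'0.pkl','wb'))
    print(n,{k:v for k,v in s.items() if k!='frame'})
E
```

```text
pics
{'clock': 0.0, 'joint_pos': array([-5.90684708e+01,  2.05903497e+01,  6.32615268e-01, -2.30569346e-02,
       -7.01351274e+01, -1.65055991e+01]), 'qvel': array([-0.00431175,  0.00378614, -0.09170176,  0.03835704,  0.03461469,
        0.02588138]), 'tau': array([ 5.15685842e-04, -5.82707334e+01,  2.93053633e+01,  6.99657887e+00,
        6.85199499e-03, -1.77102997e-04]), 'tool_pos': array([ 0.16799355, -0.65318835,  0.19591694]), 'orientation': array([  3.3691492 ,  89.90464131, 107.78722692]), 'force': array([ 0.55230959,  1.07826128, -0.18320115]), 'moment': array([0.0249176 , 0.02573312, 0.01106453]), 'opening': 0.08742665436498635}
top {'fov_y': 56.80178432984362, 'cx': 326.12436517549315, 'cy': 246.8747781130359, 'world_to_cam': array([[-0.02259768, -0.99950357,  0.02195349, -0.05800902],
       [ 0.99774267, -0.02115801,  0.06373298, -0.57664605],
       [-0.06323685,  0.02334415,  0.99772549, -0.86085272],
       [ 0.        ,  0.        ,  0.        ,  1.        ]])}
side {'fov_y': 57.92175317580553, 'cx': 319.7779654915637, 'cy': 238.39859221217193, 'world_to_cam': array([[ 0.92018335, -0.3914777 ,  0.00279433, -0.56184414],
       [ 0.15000479,  0.35916701,  0.92113931, -0.09185563],
       [-0.36160912, -0.84719789,  0.38922304, -0.8860494 ],
       [ 0.        ,  0.        ,  0.        ,  1.        ]])}
wrist {'fov_y': 69.31559969754528, 'cx': 321.3619146855839, 'cy': 236.14134142713706, 'world_to_cam': array([[-0.24938119,  0.96840371,  0.00180802,  0.6733898 ],
       [-0.92061544, -0.23649477, -0.31070474,  0.03869901],
       [-0.30046004, -0.07914841,  0.95050476, -0.39290511],
       [ 0.        ,  0.        ,  0.        ,  1.        ]])}
```

View pics/top0.png

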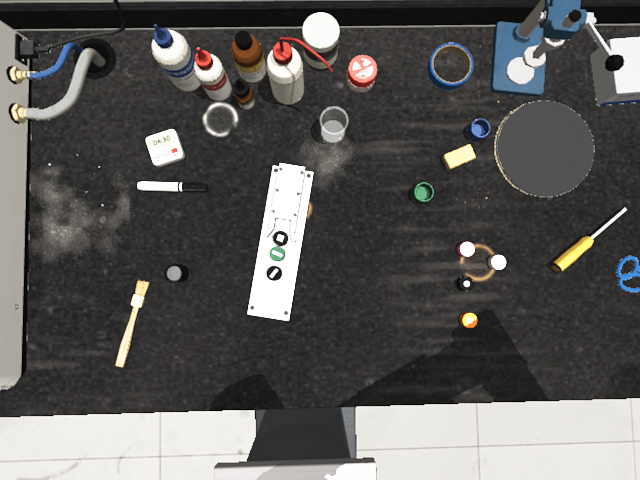

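View pics/side0.png

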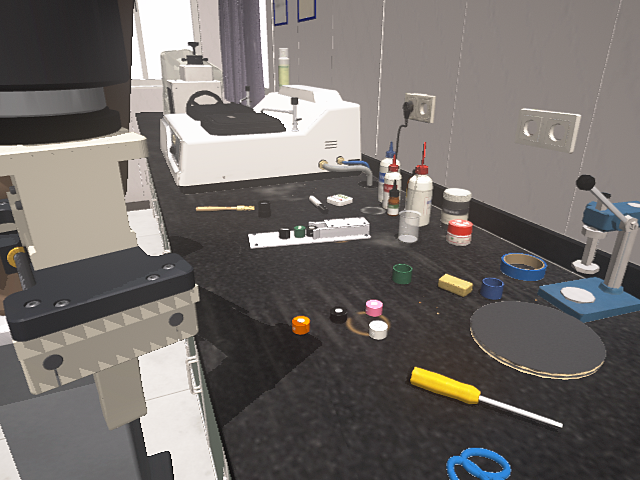

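Top view: the magazine runs from about (270,318) to (297,165), with the row at (274,273), (278,254) and (280,238). The black stray is at about (466,284). The side view agrees: the stray is at (339,314). I'll enlarge both.

Run:
```python
from h import *
import pickle
im=cv2.imread('pics/top0.png')
a=cv2.resize(im[155:330,240:325],None,fx=3.4,fy=3.4,interpolation=cv2.INTER_CUBIC)
b=cv2.resize(im[230:340,430:520],None,fx=5,fy=5,interpolation=cv2.INTER_CUBIC)
c=np.zeros((600,800,3),np.uint8); c[:a.shape[0],:a.shape[1]]=a; c[:b.shape[0],300:300+b.shape[1]]=b
cv2.imwrite('pics/crop0.png',c)
s=pickle.load(open('top0.pkl','rb'))
for p,z in [((274,273),.028),((278,254),.029),((280,238),.027),((466,284),.018),((297,165),.006),((270,318),.006)]: print(p,ray(s,*p,z))
```

```text
(274, 273) [0.52579532 0.03237014 0.028     ]
(278, 254) [0.56265697 0.0239218  0.029     ]
(280, 238) [0.59409874 0.01968312 0.027     ]
(466, 284) [ 0.49547432 -0.34703816  0.018     ]
(297, 165) [ 0.74405281 -0.01549401  0.006     ]
(270, 318) [0.4369236 0.0437315 0.006    ]
```

View pics/crop0.png

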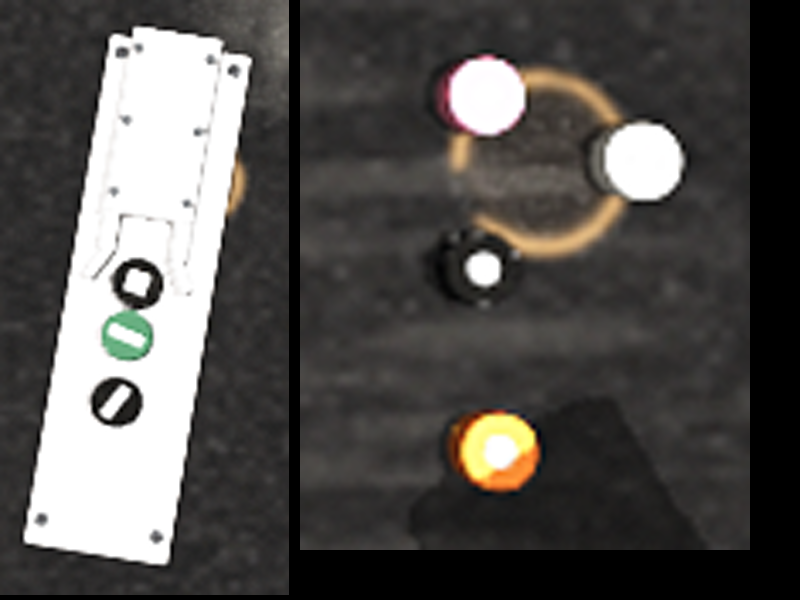

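Tops in the crop: tail (274.4,272.9), mid (277.4,253.5), lead (280.6,238.2) and stray (466.8,283.4). The base corners are at (247.1,314.7), (289.4,320.9), (313.8,172.1) and (272.9,165.3). Next I'll check these against the known sizes and the side view.

```bash
cat >> h.py <<'E'
from scipy.spatial.transform import Rotation as Ro
def tool():
    o=get_obs(); R=Ro.from_euler('xyz',o['orientation'],degrees=True).as_matrix()
    return np.array(o['tool_pos']),R,o
E
python3 - <<'E'
from h import *
import pickle
s=pickle.load(open('top0.pkl','rb')); sd=pickle.load(open('side0.pkl','rb'))
C=np.array([ray(s,*p,.006) for p in [(247.1,314.7),(289.4,320.9),(313.8,172.1),(272.9,165.3)]])
print(C, np.linalg.norm(C[[0,1,2,3]]-C[[1,2,3,0]],axis=1))
x=(C[2]+C[3]-C[0]-C[1])[:2]; x/=np.linalg.norm(x); y=np.array([-x[1],x[0]])
o=C.mean(0)[:2]+x*.0225
print('mouth',o,'yaw',np.degrees(np.arctan2(x[1],x[0])))
for n,p,z in [('tail',(274.4,272.9),.028),('mid',(277.4,253.5),.029),('lead',(280.6,238.2),.027),('stray',(466.8,283.4),.018)]:
    w=ray(s,*p,z); d=w[:2]-o; print(n,w,'mag',d@x*1e3,d@y*1e3,'side px',proj(sd,w))
for q in C: print('corner side',proj(sd,q))
im=cv2.imread('pics/side0.png')
a=cv2.resize(im[205:255,240:380],None,fx=5.5,fy=5.5,interpolation=cv2.INTER_CUBIC)
b=cv2.resize(im[290:350,280:400],None,fx=5,fy=5,interpolation=cv2.INTER_CUBIC)
c=np.zeros((600,800,3),np.uint8); c[:a.shape[0],:a.shape[1]]=a; c[280:280+b.shape[0],:b.shape[1]]=b
cv2.imwrite('pics/crop1.png',c)
p,R,ob=tool(); print(R.round(3))
E
```

```text
[[ 0.44453909  0.08895804  0.006     ]
 [ 0.43025869  0.00537473  0.006     ]
 [ 0.72884061 -0.04932335  0.006     ]
 [ 0.7442704   0.03338135  0.006     ]] [0.08479446 0.30355073 0.08413171 0.30484032]
mouth [0.6091045  0.01551942] yaw -10.44295625339367
tail [0.52597245 0.03158927 0.028     ] mag -84.66780697884853 0.7354456551609354 side px (np.float64(283.98345930967133), np.float64(228.79668424646442))
mid [0.56365971 0.02507565 0.029     ] mag -46.42416888118049 1.160772801439839 side px (np.float64(298.915490346347), np.float64(227.1942298582629))
lead [0.59368061 0.01851463 0.027     ] mag -15.711315605077855 0.14991709154129074 side px (np.float64(310.86787182567986), np.float64(227.13637998168602))
stray [ 0.49662552 -0.34869059  0.018     ] mag -44.600433701384524 -378.56473408855317 side px (np.float64(337.7887468199723), np.float64(310.0030177087573))
corner side (np.float64(247.12913346827494), np.float64(233.6333084086776))
corner side (np.float64(249.97617529334684), np.float64(246.6484084713417))
corner side (np.float64(370.04935186846984), np.float64(236.32515769691696))
corner side (np.float64(360.15503941305536), np.float64(224.70156910704446))
[[-0.    -0.968 -0.249]
 [ 0.001 -0.249  0.968]
 [-1.     0.     0.001]]
```

View pics/crop1.png

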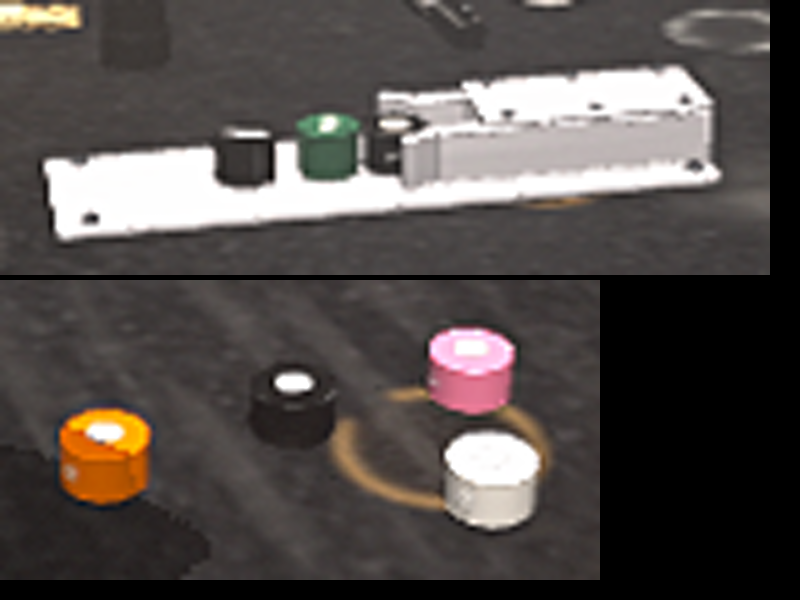

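The sizes come out right (84.5 x 304 mm), and the stray's side reprojection is within 1 px. Moving to the stray now.

{"api": "arm_command", "payload": {
  "commands": [0, -50, 27, 0, 65, 0, -50, 27, 0, 65, 0, -50, 27, 0, 65, 0, -50, 27, 0, 65, 0, -50, 27, 0, 65]
}}

```text
clock: 0.78
tool_pos: [0.3789, -0.4571, 0.1936]
orientation: [22.4, 89.7, 126.4]
force: [0.0, -0.6, -0.0]
opening: 0.057
```

{"api": "arm_command", "payload": {
  "commands": [0, -50, 27, 0, 65, 0, -50, 27, 0, 65, 30, 0, 0, 8.3, 65, 30, 0, 0, 8.3, 65, 10, 0, 0, 8.3, 65]
}}

```text
clock: 1.4
tool_pos: [0.4692, -0.3733, 0.1222]
orientation: [26.0, 89.8, 104.8]
force: [-0.2, -0.1, 0.6]
opening: 0.0571
```

```bash
cat >> h.py <<'E'
O=np.array([.6091,.0155]); YAW=np.radians(-10.44); MX=np.array([np.cos(YAW),np.sin(YAW)]); MY=np.array([-MX[1],MX[0]])
def goto(xy,z=None,yawjaw=None):
    p,R,o=tool(); d=np.append(np.array(xy)-p[:2],0 if z is None else z-p[2])
    print('t',o['clock'],'p',p.round(4),'F',np.round(o['force'],1),'op',round(o['opening'],4),'tool shift mm',(R.T@d*1e3).round(1))
    j=np.degrees(np.arctan2(R[1,2],R[0,2])); t=np.degrees(np.arctan2(MY[1],MY[0]))
    print('turn tool x', round(((j-t+90)%180)-90,2),'mag',((p[:2]-O)@MX*1e3).round(1),((p[:2]-O)@MY*1e3).round(1),'q',np.round(o['joint_pos'],1),'xaxis',R[:,0].round(3))
E
python3 - <<'E'
from h import *
s=snap('wrist','w1.png')
goto((.4966,-.3487),.004)
print(proj(s,np.array([.4966,-.3487,.018])))
E
```

```text
t 1.45 p [ 0.4688 -0.3732  0.1214] F [-1.   0.1 -1.1] op 0.0572 tool shift mm [117.4 -22.6  29.1]
turn tool x -1.19 mag -67.5 -407.6 q [-20.   17.  -14.8  -0.2 -58.4 -81.5] xaxis [-0.002  0.004 -1.   ]
(np.float64(353.16526402354407), np.float64(248.91611626994776))
```

View pics/w1.png

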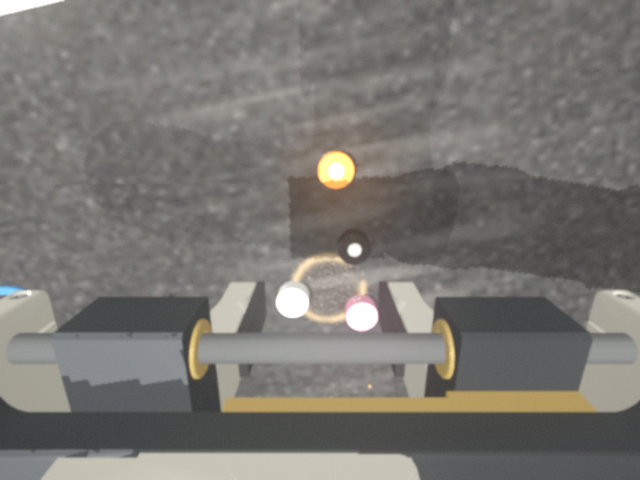

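The wrist view puts the stray at (355,249) against a predicted (353,249), so it agrees. Coming down onto it.

{"api": "arm_command", "payload": {
  "commands": [20, -23, 29, -1.2, 65, 35, 0, 0, 0, 65, 35, 0, 0, 0, 65, 0, 0, 0, 0, 65]
}}

```text
clock: 1.95
tool_pos: [0.4986, -0.349, 0.0305]
orientation: [19.5, 89.8, 99.6]
force: [-0.8, -0.5, 0.3]
opening: 0.057
```

Run:
```python
from h import *
goto((.4966,-.3487),.0035)
```

```text
t 1.95 p [ 0.4986 -0.349   0.0305] F [-0.8 -0.5  0.3] op 0.057 tool shift mm [27.   2.  -0.2]
turn tool x 0.55 mag -42.6 -378.5 q [-16.7  23.2 -19.2  -0.2 -47.6 -83. ] xaxis [-0.001  0.003 -1.   ]
```

{"api": "arm_command", "payload": {
  "commands": [20, 2, 0, 0, 65, 7, 0, 0, 0, 65, 0, 0, 0, 0, 65]
}}

```text
clock: 2.33
tool_pos: [0.4994, -0.3503, 0.0077]
orientation: [-74.9, 89.8, 5.4]
force: [-0.6, 0.3, 0.0]
opening: 0.0566
```

{"api": "arm_command", "payload": {
  "commands": [0, 0, 0, 0, 20, 0, 0, 0, 0, 20, 0, 0, 0, 0, 20, 0, 0, 0, 0, 20]
}}

```text
clock: 2.82
tool_pos: [0.5012, -0.3512, 0.0109]
orientation: [-89.6, 89.5, -9.2]
force: [-0.7, 0.2, 0.2]
opening: 0.0227
```

Run:
```python
from h import *
s=snap('wrist'); t=snap('side')
goto((.4966,-.3487),.0035)
a=s['frame'][180:420,200:440]; b=cv2.resize(t['frame'][260:360,260:420],None,fx=2.5,fy=2.4,interpolation=cv2.INTER_CUBIC)
a=cv2.resize(a,(400,400)); b=cv2.resize(b,(400,400)) if 0 else b
c=np.zeros((400,800,3),np.uint8); c[:,:400]=a; c[:b.shape[0],400:400+b.shape[1]]=b
cv2.imwrite('pics/g2.png',c)
```

```text
t 2.925 p [ 0.5011 -0.3511  0.0107] F [ 0.2 -0.7 -0.2] op 0.0188 tool shift mm [7.2 4.9 1.7]
turn tool x 0.82 mag -39.8 -380.2 q [-16.8  24.5 -20.4  -0.1 -44.6 -82.8] xaxis [ 0.008 -0.001 -1.   ]
```

View pics/g2.png

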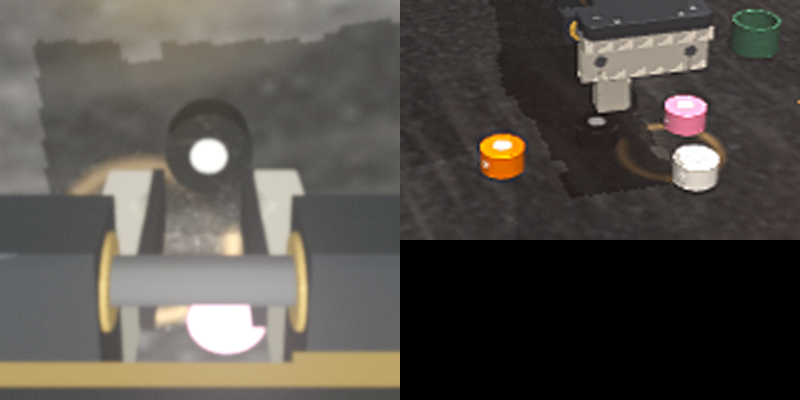

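Run:
```python
from h import *
s=snap('wrist'); t=snap('side')
p,R,o=tool(); print(p)
for dz in (0,.01,.02,.03): print(dz,'TCP side',proj(t,p+[0,0,dz]),'wrist',proj(s,p+[0,0,dz]))
print('stray wrist->',ray(s,325,273,.018),'side->',ray(t,338.8,310.8,.018), 'pred wrist',proj(s,np.array([.4966,-.3487,.018])))
print('finger bottom side ray at z=.011,.02,.03',[ray(t,344.8,305.8,z) for z in (.011,.02,.03)])
c=cv2.resize(t['frame'][270:330,300:380],None,fx=10,fy=10,interpolation=cv2.INTER_CUBIC)
cv2.imwrite('pics/g3.png',np.clip(c.astype(float)*2,0,255).astype(np.uint8))
```

```text
[ 0.50094448 -0.35111179  0.01055726]
0 TCP side (np.float64(340.50832216055784), np.float64(313.786767650338)) wrist (np.float64(320.3919763606181), np.float64(274.07893941239365))
0.01 TCP side (np.float64(340.6301568206082), np.float64(308.9277517189571)) wrist (np.float64(320.3501895363454), np.float64(281.5497096512718))
0.02 TCP side (np.float64(340.75324295352425), np.float64(304.0188244849147)) wrist (np.float64(320.3041571370461), np.float64(289.77951616790915))
0.03 TCP side (np.float64(340.87759994134854), np.float64(299.05921295263687)) wrist (np.float64(320.25319750338434), np.float64(298.89022800521167))
stray wrist-> [ 0.49733171 -0.34782471  0.018     ] side-> [ 0.49715919 -0.35171669  0.018     ] pred wrist (np.float64(323.26776595000825), np.float64(272.07310733766445))
finger bottom side ray at z=.011,.02,.03 [array([ 0.51927296, -0.33086116,  0.011     ]), array([ 0.51265454, -0.34386145,  0.02      ]), array([ 0.50530075, -0.3583062 ,  0.03      ])]
```

View pics/g3.png

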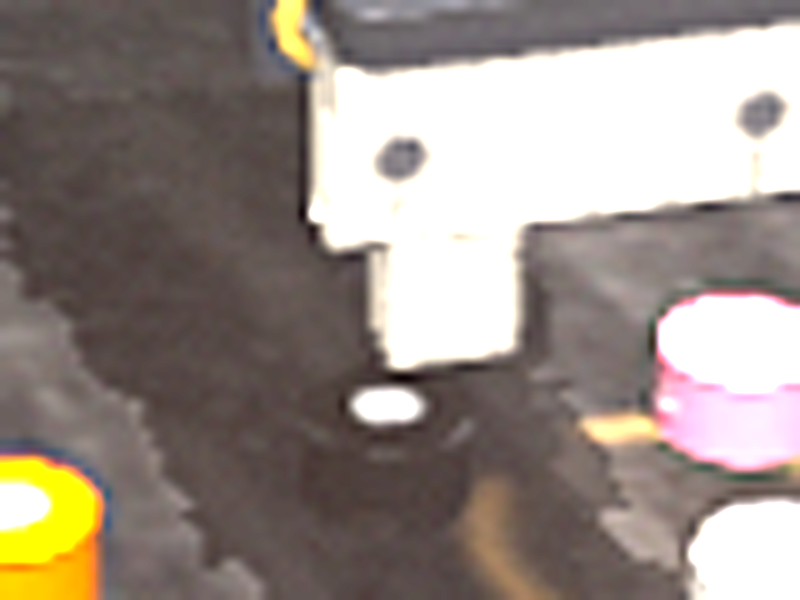

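Run:
```python
from h import *
s=snap('wrist'); t=snap('side')
p,R,o=tool(); print(p, o['opening'])
zj=R[:,2]*np.sign(R[1,2])
for e in (0,.01,.02):
  for dz in (0,.01,.02,.03):
    q=p-zj*.0305+np.append(MX*e,dz); w=np.append(MX,0)*.0095
    l=p+zj*.0305+np.append(MX*e,dz)
    print(e,dz,'side',np.round(proj(t,q-w)+proj(t,q+w),1),'wrist far-edges',np.round(proj(s,q-w)+proj(s,l-w),1))
print('obs side 339.2 306.8 / 352 305.2; wrist tips top edge v ~282, outer u ~ 262(L) 381(R)')
im=s['frame']; a=cv2.resize(im[180:420,200:440],(600,600),interpolation=cv2.INTER_CUBIC)
cv2.imwrite('pics/g4.png',np.clip(a.astype(float)*1.6,0,255).astype(np.uint8))
```

```text
[ 0.50095651 -0.35111909  0.01050114] 0.017722023551744206
0 0 side [340.1 324.1 350.8 322.7] wrist far-edges [268.3 259.5 372.9 259.5]
0 0.01 side [340.2 319.1 351.  317.7] wrist far-edges [265.7 266.3 375.4 266.3]
0 0.02 side [340.3 314.  351.2 312.7] wrist far-edges [262.8 273.9 378.2 273.9]
0 0.03 side [340.4 308.9 351.4 307.6] wrist far-edges [259.6 282.3 381.3 282.3]
0.01 0 side [345.7 323.4 356.4 322. ] wrist far-edges [268.8 275.1 371.8 275.1]
0.01 0.01 side [345.9 318.4 356.6 317. ] wrist far-edges [266.3 282.6 374.3 282.6]
0.01 0.02 side [346.  313.3 356.8 312. ] wrist far-edges [263.5 290.9 376.9 290.9]
0.01 0.03 side [346.2 308.2 357.1 306.9] wrist far-edges [260.4 300.  379.9 300.1]
0.02 0 side [351.4 322.6 362.  321.3] wrist far-edges [269.4 290.3 370.8 290.3]
0.02 0.01 side [351.6 317.7 362.3 316.3] wrist far-edges [266.9 298.4 373.2 298.4]
0.02 0.02 side [351.7 312.6 362.5 311.3] wrist far-edges [264.2 307.3 375.7 307.3]
0.02 0.03 side [351.9 307.6 362.7 306.3] wrist far-edges [261.2 317.2 378.6 317.2]
obs side 339.2 306.8 / 352 305.2; wrist tips top edge v ~282, outer u ~ 262(L) 381(R)
```

View pics/g4.png

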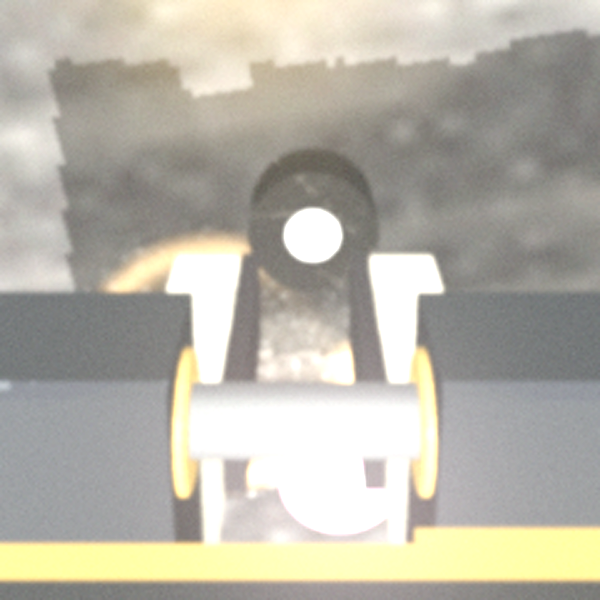

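Both views put the fingertips about 30 mm above the reported TCP, so the fingers closed in the air above the stray. The stray has not moved. I'll reopen, correct the position and go down in small steps while watching the force.

{"api": "arm_command", "payload": {
  "commands": [0, 5, 1.5, 0.8, 65, 0, 0, 0, 0, 65, 2, 0, 0, 0, 65, 2, 0, 0, 0, 65, 2, 0, 0, 0, 65]
}}

```text
clock: 3.75
tool_pos: [0.4959, -0.3486, 0.004]
orientation: [-87.6, 89.6, -8.1]
force: [-0.6, 0.1, 0.3]
opening: 0.0564
```

Run:
```python
from h import *
goto((.4970,-.3490),.0035)
```

```text
t 3.75 p [ 0.4959 -0.3486  0.004 ] F [-0.6  0.1  0.3] op 0.0564 tool shift mm [ 0.5 -1.1 -0.2]
turn tool x -0.04 mag -45.3 -378.6 q [-16.7  24.6 -21.4  -0.1 -43.5 -83.7] xaxis [ 0.008 -0.001 -1.   ]
```

{"api": "arm_command", "payload": {
  "commands": [2, -1, 0, 0, 65, 2, 0, 0, 0, 65, 2, 0, 0, 0, 65, 2, 0, 0, 0, 65, 2, 0, 0, 0, 65]
}}

```text
clock: 4.38
tool_pos: [0.497, -0.3488, -0.0069]
orientation: [-87.5, 89.6, -8.0]
force: [0.2, 0.0, -0.3]
opening: 0.0569
```

Run:
```python
from h import *
goto((.4970,-.3490),.0035)
t=snap('side'); p,R,o=tool()
zj=R[:,2]*np.sign(R[1,2]); w=np.append(MX,0)*.0095
for dz in (0,.01,.02,.03): 
  q=p-zj*.0495+[0,0,dz]; print(dz,np.round(proj(t,q-w)+proj(t,q+w),1))
c=cv2.resize(t['frame'][270:340,300:380],None,fx=8,fy=8,interpolation=cv2.INTER_CUBIC)
cv2.imwrite('pics/g5.png',np.clip(c.astype(float)*2,0,255).astype(np.uint8))
```

```text
t 4.375 p [ 0.497  -0.3488 -0.0069] F [ 0.2  0.  -0.3] op 0.0569 tool shift mm [-10.4  -0.1  -0.2]
turn tool x -0.03 mag -44.2 -378.6 q [-16.7  25.5 -21.8  -0.1 -42.3 -83.7] xaxis [ 0.007 -0.001 -1.   ]
0 [339.7 339.2 350.6 337.7]
0.01 [339.8 334.2 350.8 332.7]
0.02 [339.9 329.1 350.9 327.7]
0.03 [340.1 324.  351.1 322.6]
```

View pics/g5.png

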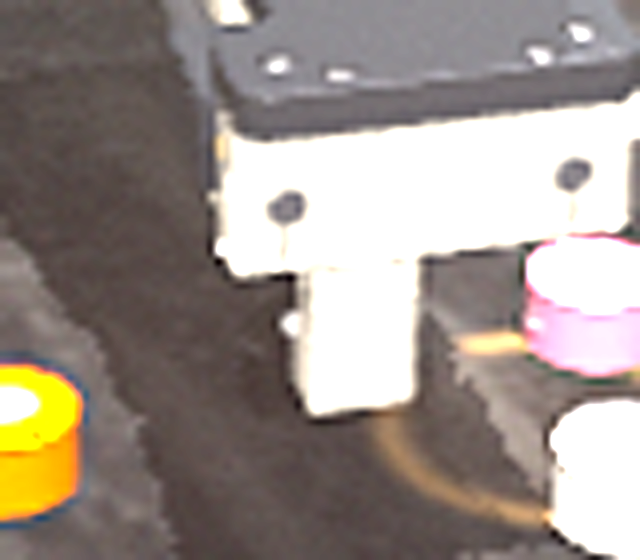

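The fingertip edge is at (338,322)–(352,320), which confirms an offset of about 33 mm: the true tip height is about 27 mm. I'll descend further.

{"api": "arm_command", "payload": {
  "commands": [4, 0, 0, 0, 65, 4, 0, 0, 0, 65, 4, 0, 0, 0, 65, 2, 0, 0, 0, 65, 0, 0, 0, 0, 65]
}}

```text
clock: 5.05
tool_pos: [0.4968, -0.3487, -0.0224]
orientation: [-85.5, 89.6, -6.0]
force: [0.1, -0.6, 0.4]
opening: 0.0569
```

{"api": "arm_command", "payload": {
  "commands": [1.5, 0, 0, 0, 65, 1.5, 0, 0, 0, 65]
}}

```text
clock: 5.3
tool_pos: [0.497, -0.3488, -0.0253]
orientation: [-86.7, 89.6, -7.2]
force: [1.0, 0.5, -0.6]
opening: 0.0565
```

{"api": "arm_command", "payload": {
  "commands": [1.5, 0, 0, 0, 65, 0, 0, 0, 0, 20, 0, 0, 0, 0, 20, 0, 0, 0, 0, 20, 0, 0, 0, 0, 20]
}}

```text
clock: 5.92
tool_pos: [0.4971, -0.3488, -0.0269]
orientation: [-86.8, 89.6, -7.3]
force: [0.6, -0.4, -0.1]
opening: 0.0288
```

Run:
```python
from h import *
goto((.4970,-.3490),.0035)
```

```text
t 5.925 p [ 0.4971 -0.3488 -0.0269] F [ 0.6 -0.4 -0.1] op 0.0288 tool shift mm [-30.4  -0.2  -0.2]
turn tool x -0.04 mag -44.2 -378.5 q [-16.7  27.1 -22.6  -0.1 -39.9 -83.7] xaxis [ 0.007 -0.001 -1.   ]
```

{"api": "arm_command", "payload": {
  "commands": [0, 0, 0, 0, 20, -30, 0, 0, 0, 20, -30, 0, 0, 0, 20, 0, 0, 0, 0, 20]
}}

```text
clock: 6.42
tool_pos: [0.4961, -0.3486, 0.034]
orientation: [-83.5, 89.7, -4.0]
force: [0.2, -0.0, -0.3]
opening: 0.029
```

Run:
```python
from h import *
goto(O-MX*.1195,.04)
```

```text
t 6.425 p [ 0.4961 -0.3486  0.034 ] F [ 0.2 -0.  -0.3] op 0.029 tool shift mm [ -6.2  74.6 378.5]
turn tool x -0.04 mag -45.2 -378.5 q [-16.7  22.6 -19.8  -0.1 -47.3 -83.7] xaxis [ 0.005 -0.    -1.   ]
```

{"api": "arm_command", "payload": {
  "commands": [-1, 10, 52, 0, 20, -1, 10, 54, 0, 20, 0, 10, 54, 0, 20, 0, 10, 54, 0, 20, 0, 10, 54, 0, 20]
}}

```text
clock: 7.05
tool_pos: [0.4946, -0.0719, 0.0329]
orientation: [-84.5, 89.8, -5.5]
force: [0.7, 0.1, -0.9]
opening: 0.0296
```

{"api": "arm_command", "payload": {
  "commands": [0, 10, 45, 0, 20, 0, 8, 35, 0, 20, 0, 0, 0, 0, 20]
}}

```text
clock: 7.42
tool_pos: [0.4907, 0.0159, 0.0314]
orientation: [-89.8, 89.9, -10.5]
force: [-0.0, -0.7, 0.0]
opening: 0.0292
```

Run:
```python
from h import *
goto(O-MX*.1195,-.019)
s=snap('wrist','w2.png')
```

```text
t 7.425 p [0.4907 0.0159 0.0314] F [-0.  -0.7  0. ] op 0.0292 tool shift mm [50.4  3.2 21.1]
turn tool x -0.21 mag -116.5 -21.1 q [ 2.490e+01  1.350e+01 -3.450e+01  1.000e-01 -4.190e+01 -1.256e+02] xaxis [ 0.002 -0.    -1.   ]
```

{"api": "arm_command", "payload": {
  "commands": [0, 3, 21, -0.2, 20, 0, 0, 0, 0, 20]
}}

```text
clock: 7.72
tool_pos: [0.4906, 0.035, 0.0304]
orientation: [-178.9, 89.9, -99.5]
force: [-0.1, -0.1, -0.6]
opening: 0.0292
```

Run:
```python
from h import *
goto(O-MX*.1195,-.019)
s=snap('wrist','w3.png')
for n,mx,my,z in [('tail',-84.7,.7,.028),('mid',-46.4,1.2,.029),('lead',-15.7,.1,.027),('c1',-175,42,.006),('c2',-175,-42,.006)]:
    print(n,proj(s,np.append(O+MX*mx/1e3+MY*my/1e3,z)))
```

```text
t 7.725 p [0.4906 0.035  0.0304] F [-0.1 -0.1 -0.6] op 0.0292 tool shift mm [49.3 -0.6  2.4]
turn tool x -0.13 mag -120.1 -2.3 q [ 2.710e+01  1.380e+01 -3.430e+01  1.000e-01 -4.190e+01 -1.277e+02] xaxis [-0.    -0.001 -1.   ]
tail (np.float64(325.3207610151994), np.float64(324.34067921821827))
mid (np.float64(325.99594379286054), np.float64(375.63462105351914))
lead (np.float64(324.27889884158054), np.float64(410.1376148799685))
c1 (np.float64(393.0142439781225), np.float64(175.12813106049626))
c2 (np.float64(255.1574244906014), np.float64(175.36939517711627))
```

View pics/w3.png

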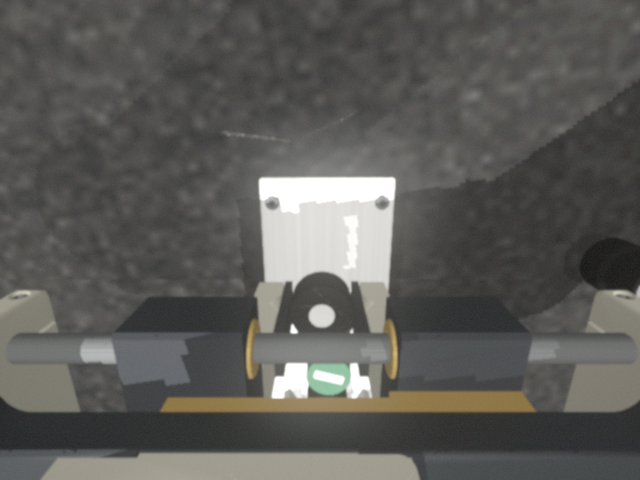

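The held disc is at (321,315), mid at (328,376) against a predicted (326,376), and the plate's near edge runs (260,178)–(395,178), about 2 mm from prediction. I'll shift to the line and lower it.

{"api": "arm_command", "payload": {
  "commands": [5, -1.6, 3.5, -0.1, 20, 12, 0, 0, 0, 20, 12, 0, 0, 0, 20, 10, 0, 0, 0, 20, 0, 0, 0, 0, 20]
}}

```text
clock: 8.4
tool_pos: [0.4912, 0.0347, -0.0129]
orientation: [137.1, 89.7, -143.6]
force: [0.9, 0.2, -1.1]
opening: 0.0292
```

Run:
```python
from h import *
goto(O-MX*.1185+MY*.0012,-.020)
```

```text
t 8.4 p [ 0.4912  0.0347 -0.0129] F [ 0.9  0.2 -1.1] op 0.0292 tool shift mm [ 7.1 -1.   3.7]
turn tool x -0.25 mag -119.5 -2.5 q [ 2.700e+01  1.790e+01 -3.650e+01  1.000e-01 -3.590e+01 -1.277e+02] xaxis [-0.004 -0.003 -1.   ]
```

{"api": "arm_command", "payload": {
  "commands": [0, -1, 3.7, 0, 20, 3, 0, 0, 0, 20, 2, 0, 0, 0, 20]
}}

```text
clock: 8.78
tool_pos: [0.4936, 0.0388, -0.0176]
orientation: [143.3, 89.8, -137.3]
force: [0.6, -0.5, -0.5]
opening: 0.0291
```

Run:
```python
from h import *
goto(O-MX*.1185+MY*.0012,-.0205)
```

```text
t 8.775 p [ 0.4936  0.0388 -0.0176] F [ 0.6 -0.5 -0.5] op 0.0291 tool shift mm [ 2.9  0.7 -0.8]
turn tool x -0.22 mag -117.8 2.0 q [ 2.730e+01  1.850e+01 -3.640e+01  1.000e-01 -3.530e+01 -1.281e+02] xaxis [-0.002 -0.002 -1.   ]
```

{"api": "arm_command", "payload": {
  "commands": [1.5, 0.5, -0.8, 0, 20, 1, 0, 0, 0, 20]
}}

```text
clock: 9.02
tool_pos: [0.493, 0.0382, -0.0201]
orientation: [145.8, 89.8, -134.8]
force: [-0.4, 0.1, -1.1]
opening: 0.0291
```

{"api": "arm_command", "payload": {
  "commands": [1, 0, 0, 0, 20]
}}

```text
clock: 9.15
tool_pos: [0.493, 0.0381, -0.021]
orientation: [146.6, 89.8, -134.0]
force: [-4.4, 0.8, 11.5]
opening: 0.029
```

Run:
```python
from h import *
goto(O-MX*.1185+MY*.0012,-.0205)
```

```text
t 9.15 p [ 0.493   0.0381 -0.021 ] F [-4.4  0.8 11.5] op 0.029 tool shift mm [-0.5  0.2 -0. ]
turn tool x -0.21 mag -118.3 1.2 q [ 2.73e+01  1.88e+01 -3.67e+01  1.00e-01 -3.47e+01 -1.28e+02] xaxis [-0.002 -0.002 -1.   ]
```

Seated on the plate with contact at the expected height. Releasing, then backing off behind it.

{"api": "arm_command", "payload": {
  "commands": [-0.3, 0, 0, 0, 55, 0, 0, 0, 0, 55, 0, 0, 0, 0, 55]
}}

```text
clock: 9.52
tool_pos: [0.4932, 0.0382, -0.0205]
orientation: [152.5, 89.9, -128.1]
force: [0.7, -0.4, 0.3]
opening: 0.0472
```

{"api": "arm_command", "payload": {
  "commands": [-0.5, 10, 0, 0, 55, 0, 11, 0, 0, 55, 0, 10, 0, 0, 55, 0, 0, 0, 0, 55]
}}

```text
clock: 10.02
tool_pos: [0.4598, 0.0441, -0.02]
orientation: [144.9, 89.9, -135.8]
force: [0.7, 0.8, 0.2]
opening: 0.0477
```

Run:
```python
from h import *
goto(O-MX*.148+MY*.0012,-.0205)
s=snap('wrist','w4.png');t=snap('top','t4.png')
im=t['frame']; 
a=cv2.resize(im[225:330,240:310],None,fx=5.7,fy=5.7,interpolation=cv2.INTER_CUBIC)
b=s['frame'][150:450,150:500]
c=np.zeros((600,800,3),np.uint8); c[:a.shape[0],:a.shape[1]]=a; c[:300,430:780]=b
cv2.imwrite('pics/v4.png',c)
```

```text
t 10.025 p [ 0.4598  0.0441 -0.02  ] F [0.7 0.8 0.2] op 0.0477 tool shift mm [ 0.4 -4.   0.2]
turn tool x -0.22 mag -152.0 1.0 q [ 3.000e+01  1.630e+01 -4.070e+01  1.000e-01 -3.320e+01 -1.308e+02] xaxis [-0.002 -0.002 -1.   ]
```

View pics/v4.png

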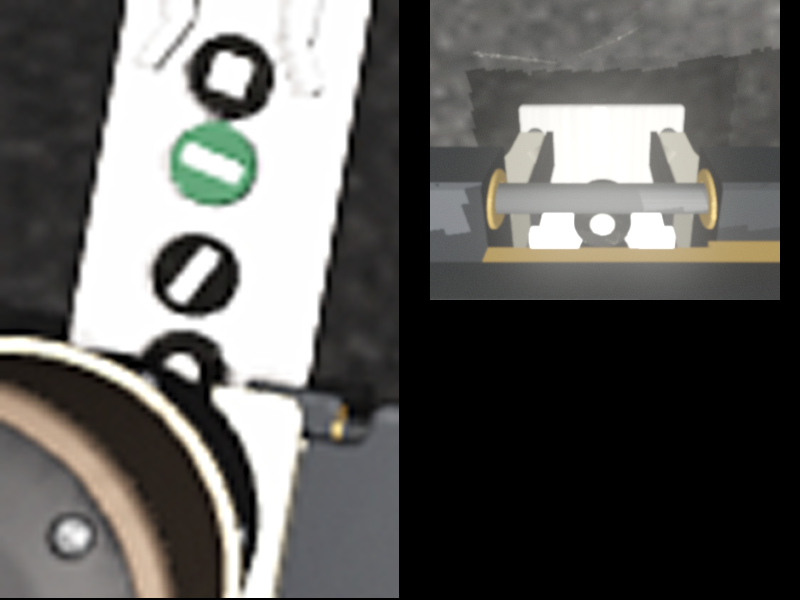

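The fourth specimen stands upright behind the tail at crop (184,375), within about 1 mm of the centre line. Now I'll narrow the fingers to a cradle of about 14 mm and push slowly.

{"api": "arm_command", "payload": {
  "commands": [1, 0, 0.5, -0.2, 16, 0.8, 0, 0, 0, 16, 0, 0, 0, 0, 16, 0, 0, 0, 0, 16]
}}

```text
clock: 10.62
tool_pos: [0.4618, 0.0449, -0.022]
orientation: [160.4, 89.9, -120.1]
force: [0.5, -0.5, 0.2]
opening: 0.0162
```

Run:
```python
from h import *
goto(O-MX*.135+MY*.0015,-.0222)
```

```text
t 10.625 p [ 0.4618  0.0449 -0.022 ] F [ 0.5 -0.5  0.2] op 0.0162 tool shift mm [  0.2 -15.2  -0.7]
turn tool x -0.03 mag -150.2 2.2 q [ 3.000e+01  1.660e+01 -4.060e+01  1.000e-01 -3.290e+01 -1.306e+02] xaxis [-0.001 -0.002 -1.   ]
```

{"api": "arm_command", "payload": {
  "commands": [0, -4, -0.7, 0, 16, 0, -4, 0, 0, 16, 0, -4, 0, 0, 16, 0, -4, 0, 0, 16, 0, -4, 0, 0, 16]
}}

```text
clock: 11.25
tool_pos: [0.4824, 0.04, -0.0221]
orientation: [151.4, 89.9, -129.1]
force: [0.8, 0.1, -0.2]
opening: 0.0141
```

Run:
```python
from h import *
goto(O-MX*.120+MY*.0015,-.0222)
```

```text
t 11.25 p [ 0.4824  0.04   -0.0221] F [ 0.8  0.1 -0.2] op 0.0141 tool shift mm [ 0.1 -9.   0.3]
turn tool x -0.03 mag -129.0 1.2 q [ 2.810e+01  1.810e+01 -3.810e+01  1.000e-01 -3.390e+01 -1.287e+02] xaxis [-0.002 -0.002 -1.   ]
```

{"api": "arm_command", "payload": {
  "commands": [0, -4, 0, 0, 16, 0, -4, 0, 0, 16, 0, -4, 0, 0, 16, 0, -4, 0, 0, 16, 0, -4, 0, 0, 16]
}}

```text
clock: 11.88
tool_pos: [0.5026, 0.0359, -0.0223]
orientation: [138.8, 89.8, -141.6]
force: [-0.8, 0.9, 1.1]
opening: 0.014
```

Run:
```python
from h import *
goto(O-MX*.100+MY*.0015,-.0222)
```

```text
t 11.875 p [ 0.5026  0.0359 -0.0223] F [-0.8  0.9  1.1] op 0.014 tool shift mm [-0.1 -8.4  0.8]
turn tool x -0.05 mag -108.4 0.7 q [ 2.65e+01  1.96e+01 -3.55e+01  1.00e-01 -3.51e+01 -1.27e+02] xaxis [-0.003 -0.002 -1.   ]
```

{"api": "arm_command", "payload": {
  "commands": [0, -4, 0.4, 0, 16, 0, -4, 0.4, 0, 16, 0, -4, 0.1, 0, 16, 0, -4, 0.1, 0, 16, 0, -4, 0.1, 0, 16]
}}

```text
clock: 12.5
tool_pos: [0.5238, 0.0331, -0.0224]
orientation: [138.3, 89.8, -142.2]
force: [-2.5, 0.4, 1.6]
opening: 0.0142
```

Run:
```python
from h import *
goto(O-MX*.080+MY*.0015,-.0222)
```

```text
t 12.5 p [ 0.5238  0.0331 -0.0224] F [-2.5  0.4  1.6] op 0.0142 tool shift mm [-0.2 -7.  -0.3]
turn tool x -0.05 mag -87.0 1.8 q [ 2.510e+01  2.110e+01 -3.280e+01  1.000e-01 -3.630e+01 -1.256e+02] xaxis [-0.003 -0.002 -1.   ]
```

{"api": "arm_command", "payload": {
  "commands": [0, -4, 0, 0, 16, 0, -4, 0, 0, 16, 0, -4, 0, 0, 16, 0, -3, 0, 0, 16]
}}

```text
clock: 13.0
tool_pos: [0.5397, 0.0301, -0.0224]
orientation: [138.3, 89.8, -142.2]
force: [-0.5, 1.3, 1.1]
opening: 0.0145
```

```bash
cat > f.py <<'E'
from h import *
goto(O-MX*.060+MY*.0015,-.0222)
F=[]
for _ in range(6): snapshot('side'); F.append(get_obs()['force'])
F=np.array(F); print('push N',(-F[:,:2]@MX).round(1),'mean',F.mean(0).round(2))
E
python3 f.py
```

```text
t 13.0 p [ 0.5397  0.0301 -0.0224] F [-0.5  1.3  1.1] op 0.0145 tool shift mm [ -0.3 -10.9  -0.3]
turn tool x -0.05 mag -70.9 1.8 q [ 2.400e+01  2.230e+01 -3.080e+01  1.000e-01 -3.720e+01 -1.246e+02] xaxis [-0.003 -0.002 -1.   ]
push N [ 0.6  1.1 -0.7 -0.5  0.2  0.7] mean [-0.29 -0.17 -0.11]
```

{"api": "arm_command", "payload": {
  "commands": [0, -2, 0, 0, 16, 0, -2, 0, 0, 16, 0, -2, 0, 0, 16]
}}

```text
clock: 13.68
tool_pos: [0.545, 0.029, -0.0225]
orientation: [134.4, 89.7, -146.1]
force: [-1.5, 0.2, 0.6]
opening: 0.014
```

{"api": "arm_command", "payload": {
  "commands": [0, -2, 0, 0, 16, 0, -2, 0, 0, 16]
}}

```text
clock: 13.92
tool_pos: [0.5491, 0.0282, -0.0226]
orientation: [132.8, 89.7, -147.6]
force: [-2.3, 0.1, 0.4]
opening: 0.0139
```

{"api": "arm_command", "payload": {
  "commands": [0, -2, 0, 0, 16, 0, -2, 0, 0, 16]
}}

```text
clock: 14.18
tool_pos: [0.5528, 0.0273, -0.0227]
orientation: [129.6, 89.7, -150.8]
force: [-4.2, 1.1, 1.0]
opening: 0.014
```

```bash
python3 f.py
```

```text
t 14.175 p [ 0.5528  0.0273 -0.0227] F [-4.2  1.1  1. ] op 0.014 tool shift mm [-0.4  2.5  0.1]
turn tool x -0.05 mag -57.5 1.4 q [ 2.310e+01  2.320e+01 -2.900e+01  1.000e-01 -3.810e+01 -1.237e+02] xaxis [-0.005 -0.003 -1.   ]
push N [3.7 3.4 2.7 2.8 3.8 1.9] mean [-3.01  0.37  1.88]
```

{"api": "arm_command", "payload": {
  "commands": [0, -1, 0, 0, 16, 0, -1, 0, 0, 16]
}}

```text
clock: 14.72
tool_pos: [0.5539, 0.0269, -0.0227]
orientation: [126.3, 89.6, -154.2]
force: [-5.4, 2.0, 4.0]
opening: 0.0142
```

{"api": "arm_command", "payload": {
  "commands": [0, -1, 0, 0, 16, 0, -1, 0, 0, 16]
}}

```text
clock: 14.98
tool_pos: [0.5545, 0.0265, -0.0228]
orientation: [121.5, 89.5, -159.0]
force: [-6.1, 1.8, 4.7]
opening: 0.0138
```

```bash
python3 f.py
```

```text
t 14.975 p [ 0.5545  0.0265 -0.0228] F [-6.1  1.8  4.7] op 0.0138 tool shift mm [-0.6  4.3  0.6]
turn tool x -0.07 mag -55.7 0.9 q [  22.9   23.5  -28.6   -0.   -38.4 -123.4] xaxis [-0.008 -0.003 -1.   ]
push N [6.4 5.9 5.9 5.9 6.2 6. ] mean [-5.83  1.85  4.35]
```

{"api": "arm_command", "payload": {
  "commands": [-0.2, -1.2, 0.3, 0, 16, -0.2, -1.2, 0.3, 0, 16]
}}

```text
clock: 15.52
tool_pos: [0.5548, 0.0264, -0.0227]
orientation: [118.3, 89.3, -162.3]
force: [-6.7, 1.9, 3.8]
opening: 0.0138
```

{"api": "arm_command", "payload": {
  "commands": [-0.2, -1.2, 0.3, 0, 16, -0.2, -1.2, 0.3, 0, 16]
}}

```text
clock: 15.78
tool_pos: [0.5549, 0.0262, -0.0227]
orientation: [116.2, 89.1, -164.3]
force: [-7.2, 2.3, 5.1]
opening: 0.0137
```

```bash
python3 f.py
```

```text
t 15.775 p [ 0.5549  0.0262 -0.0227] F [-7.2  2.3  5.1] op 0.0137 tool shift mm [-0.5  4.8  0.8]
turn tool x -0.12 mag -55.3 0.7 q [  22.8   23.7  -28.1   -0.2  -39.1 -123.2] xaxis [-0.016 -0.004 -1.   ]
push N [6.8 6.7 6.9 8.  8.5 6.8] mean [-7.06  1.76  4.79]
```

{"api": "arm_command", "payload": {
  "commands": [-0.2, -1.6, 0.3, 0, 16, -0.2, -1.6, 0.3, 0, 16]
}}

```text
clock: 16.32
tool_pos: [0.5553, 0.0259, -0.0227]
orientation: [114.7, 88.8, -165.9]
force: [-8.2, 2.4, 6.3]
opening: 0.0139
```

```bash
python3 f.py
```

```text
t 16.325 p [ 0.5553  0.0259 -0.0227] F [-8.2  2.4  6.3] op 0.0139 tool shift mm [-0.4  5.2  1. ]
turn tool x -0.15 mag -54.8 0.5 q [  22.7   23.9  -27.7   -0.3  -39.6 -123.1] xaxis [-0.02  -0.005 -1.   ]
push N [7.7 7.5 8.1 9.1 7.7 7.7] mean [-7.81  1.51  5.45]
```

{"api": "arm_command", "payload": {
  "commands": [-0.8, -1.8, 0.4, 0, 16, -0.6, -2, 0.3, 0, 16]
}}

```text
clock: 16.88
tool_pos: [0.5559, 0.0254, -0.0225]
orientation: [113.6, 88.5, -167.0]
force: [-6.7, 1.4, 1.1]
opening: 0.0141
```

```bash
python3 f.py
```

```text
t 16.875 p [ 0.5559  0.0254 -0.0225] F [-6.7  1.4  1.1] op 0.0141 tool shift mm [-0.2  5.9  1.4]
turn tool x -0.2 mag -54.1 0.1 q [  22.6   24.1  -27.3   -0.4  -40.1 -122.9] xaxis [-0.026 -0.006 -1.   ]
push N [6.1 7.2 7.1 7.  6.4 6.9] mean [-6.57  1.82  1.38]
```

{"api": "arm_command", "payload": {
  "commands": [-0.4, -2.8, 0.8, 0, 16]
}}

```text
clock: 17.3
tool_pos: [0.5564, 0.0251, -0.0227]
orientation: [113.5, 88.3, -167.2]
force: [-10.1, 2.5, 8.2]
opening: 0.0141
```

```bash
python3 f.py
```

```text
t 17.3 p [ 0.5564  0.0251 -0.0227] F [-10.1   2.5   8.2] op 0.0141 tool shift mm [-0.4  6.5  1.5]
turn tool x -0.24 mag -53.5 -0.1 q [  22.5   24.2  -27.    -0.5  -40.5 -122.8] xaxis [-0.03  -0.007 -1.   ]
push N [9.8 9.1 9.4 9.  9.  9.5] mean [-9.1   1.9   4.98]
```

{"api": "arm_command", "payload": {
  "commands": [-0.7, -3.4, 0.8, 0, 16]
}}

```text
clock: 17.73
tool_pos: [0.5572, 0.0248, -0.0226]
orientation: [113.2, 88.0, -167.5]
force: [-9.1, 2.0, 4.6]
opening: 0.014
```

```bash
python3 f.py
```

```text
t 17.725 p [ 0.5572  0.0248 -0.0226] F [-9.1  2.   4.6] op 0.014 tool shift mm [-0.2  7.3  1.7]
turn tool x -0.27 mag -52.7 -0.2 q [  22.4   24.4  -26.6   -0.5  -40.9 -122.7] xaxis [-0.034 -0.008 -0.999]
push N [10.8  9.9 10.3 10.5  9.5  9.6] mean [-9.94  1.81  5.73]
```

{"api": "arm_command", "payload": {
  "commands": [-0.8, -3.9, 0.8, 0, 16]
}}

```text
clock: 18.15
tool_pos: [0.5581, 0.0243, -0.0226]
orientation: [112.9, 87.7, -167.8]
force: [-12.3, 2.1, 6.1]
opening: 0.0139
```

```bash
python3 f.py
```

```text
t 18.15 p [ 0.5581  0.0243 -0.0226] F [-12.3   2.1   6.1] op 0.0139 tool shift mm [-0.1  8.3  2. ]
turn tool x -0.31 mag -51.7 -0.6 q [  22.3   24.6  -26.2   -0.6  -41.4 -122.6] xaxis [-0.039 -0.008 -0.999]
push N [11.8 11.3 11.1 11.5 11.8 10.9] mean [-11.04   2.98   6.35]
```

About 11.4 N push, with 1–3 N of that friction, so the stop sees about 9–10 N. Backing off gently.

{"api": "arm_command", "payload": {
  "commands": [0, -1, 0.3, 0, 16, 0, 0.5, 0.2, 0, 16, 0, 1, 0, 0, 16, 0, 1, 0, 0, 16, 0, 2, 0, 0, 16]
}}

```text
clock: 19.08
tool_pos: [0.5533, 0.0254, -0.0226]
orientation: [112.9, 87.6, -167.9]
force: [-2.3, -0.1, 0.3]
opening: 0.0141
```

{"api": "arm_command", "payload": {
  "commands": [0, 3, 0, 0, 16, 0, 5, 0, 0, 16, 0, 8, 0, 0, 16, 0, 10, 0, 0, 16, 0, 10, 0, 0, 16]
}}

```text
clock: 19.7
tool_pos: [0.5184, 0.033, -0.0209]
orientation: [112.7, 87.8, -168.1]
force: [0.2, 0.0, 1.3]
opening: 0.014
```

```bash
python3 f.py
```

```text
t 19.7 p [ 0.5184  0.033  -0.0209] F [0.2 0.  1.3] op 0.014 tool shift mm [  0.2 -32.4   0.9]
turn tool x -0.31 mag -92.4 0.8 q [  24.9   21.6  -31.3   -0.8  -39.2 -125.1] xaxis [-0.037 -0.008 -0.999]
push N [ 3.4 -0.4 -0.1 -0.3  0.5  0.1] mean [-0.53  0.13 -0.42]
```

{"api": "arm_command", "payload": {
  "commands": [-30, 5, 0, 0, 16, -50, 0, 0, 0, 16, -40, 0, -30, 0, 16, 0, 0, -55, 0, 16, 0, 0, -55, 0, 16]
}}

```text
clock: 20.62
tool_pos: [0.4955, -0.1037, 0.1057]
orientation: [116.0, 87.9, -164.5]
force: [0.9, 0.1, -0.1]
opening: 0.0141
```

{"api": "arm_command", "payload": {
  "commands": [0, 0, -55, 0, 16, 0, 0, -55, 0, 16, 0, 0, -40, 0, 16, 0, 0, 0, 0, 16]
}}

```text
clock: 21.12
tool_pos: [0.4674, -0.2593, 0.1089]
orientation: [117.8, 88.0, -162.9]
force: [0.4, 0.8, -0.5]
opening: 0.0142
```

Run:
```python
from h import *
goto(O,.1)
t=snap('top','tf.png'); s=snap('side','sf.png')
a=cv2.resize(t['frame'][195:295,250:320],None,fx=5.7,fy=5.7,interpolation=cv2.INTER_CUBIC)
b=cv2.resize(s['frame'][205:255,285:355],None,fx=5.5,fy=5.5,interpolation=cv2.INTER_CUBIC)
d=cv2.resize(t['frame'],(384,288),interpolation=cv2.INTER_AREA)
c=np.zeros((600,800,3),np.uint8); c[:a.shape[0],:a.shape[1]]=a; c[:b.shape[0],405:405+b.shape[1]]=b; c[300:588,405:789]=d
cv2.imwrite('pics/final.png',c)
for n,mx in [('mouth centre',0),('c -18',-18)]:
  print(n,(np.array(proj(t,np.append(O+MX*mx/1e3,.006)))-[250,195])*5.7)
```

```text
t 21.125 p [ 0.4674 -0.2593  0.1089] F [ 0.4  0.8 -0.5] op 0.0142 tool shift mm [  1.4 -88.5 296.4]
turn tool x -0.21 mag -89.6 -296.0 q [ -7.3  12.7 -23.2   1.  -55.9 -93.9] xaxis [-0.033 -0.01  -0.999]
mouth centre [187.05503901 207.48384381]
c -18 [178.61058084 257.66579227]
```

View pics/final.png

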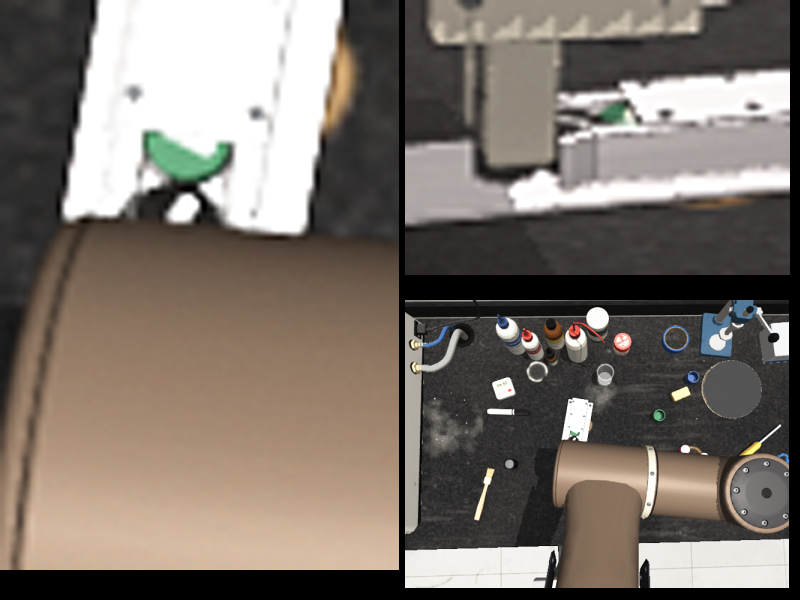

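The last picture shows mid (green, crop (187,140)) under the cover edge and tail behind it in the mouth, but the arm hides the fourth. I'll clear the arm away and measure numerically.

{"api": "arm_command", "payload": {
  "commands": [-20, 30, -50, 0, 16, -20, 30, -50, 0, 16, -20, 30, -50, 0, 16, 0, 20, -50, 0, 16, 0, 20, -50, 0, 16]
}}

```text
clock: 21.85
tool_pos: [0.2993, -0.4792, 0.1798]
orientation: [121.5, 88.1, -158.2]
force: [0.9, 0.5, 0.7]
opening: 0.0139
```

{"api": "arm_command", "payload": {
  "commands": [0, 20, -50, 0, 16, 0, 20, -50, 0, 16, 0, 0, 0, 0, 16]
}}

```text
clock: 22.22
tool_pos: [0.2429, -0.5741, 0.1828]
orientation: [122.8, 88.1, -156.8]
force: [0.3, 0.6, -0.2]
opening: 0.014
```

```bash
cat > d.py <<'E'
from h import *
p,R,o=tool(); print(o['clock'],p)
t=snap('top','tf2.png'); s=snap('side','sf2.png')
# plate-only ROI: dark/green regions inside the plate outline
g=t['frame'].astype(int); 
poly=np.array([proj(t,np.append(O+MX*a+MY*b,.006)) for a,b in [(-.172,.038),(-.172,-.038),(.02,-.038),(.02,.038)]])
m=np.zeros(g.shape[:2],np.uint8); cv2.fillPoly(m,[poly.round().astype(int)],255)
gr=((g[...,1]-g[...,2]>40)&(m>0)).astype(np.uint8); dk=((g.max(2)<110)&(m>0)).astype(np.uint8)
for n,b,z in (('green',gr,.029),('dark',dk,.026)):
    k,l,st,c=cv2.connectedComponentsWithStats(b)
    for i in range(1,k):
        if st[i,4]>15:
            w=ray(t,*c[i],z)[:2]-O; print(n,st[i],c[i].round(1),'mag',(w@MX*1e3).round(1),(w@MY*1e3).round(1))
# ascii of channel mouth area, rectified: rows mx, cols my (2 mm) at z=.026
for mx in range(30,-66,-2):
    r=''
    for my in range(40,-41,-2):
        u,v=proj(t,np.append(O+MX*mx/1e3+MY*my/1e3,.026)); q=cv2.getRectSubPix(t['frame'],(1,1),(u,v))[0,0].astype(int)
        r+='g' if q[1]-q[2]>40 else ' .:-=+*#%@'[9-min(9,int(q.mean()/25.6))]
    print(f'{mx:4d} {r}')
E
python3 d.py
```

```text
22.225 [ 0.24288361 -0.57413233  0.18275939]
green [276 221  13   5  45] [281.8 223. ] mag 14.0 2.5
dark [272 223  18  34 280] [279.9 240.6] mag -20.5 0.9
  30 .                               .        
  28 .                                        
  26                                          
  24             .:.         .::     .        
  22 .          +ggg:.       gg*.             
  20 .          =gggggg..    gg*:             
  18 .          -ggggggggg:.ggg*:             
  16            :+gggggggggggg**:             
  14            .++ggggggggggg*=.             
  12 .          .=-=ggggggggg*=:.             
  10 .          --.-=+ggggg##. :              
   8 .          -: .:=###%%=.  .              
   6 .          ..  -*#%@@%+.                 
   4             ..=*%%%#++#*:                
   2            .=+%%%%%:  -@*-..    .        
   0 .          +#%%%%%+   .@@#=:    :        
  -2 .         -*#%%%%%:   =%%%*=             
  -4 .        .=*#%%%%*.  .*%%%#+:            
  -6 .        -++#%%%#:   -%%%@%+-.           
  -8         .--=#%%%*.  .*%%%%#=:.           
 -10 
[... 568 characters left out ...]
        .#@%#.    .*%%#=             
 -36 .           .%%%+      +%%%+             
 -38 .           :#%%+      #%%%=             
 -40 .           :#%%#:    .*%%%=             
 -42              =%%%*:. :*%%%#-             
 -44              :#@%%#++*%%%%*.             
 -46              .=#@%%%%%%%%#-              
 -48 .             .-#@%%%%%#*+               
 -50 .               .+#####*.                
 -52                    .-:.                  
 -54                                          
 -56                                          
 -58 .                                        
 -60 .                                        
 -62 .                                        
 -64
```

```bash
python3 -c "
from plant import *
print(close_job())"
```

```text
the job is handed in; nothing more can be done
None
```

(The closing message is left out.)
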